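# Load a bar on the bend-test supports

## Task

Set up the bend test: take the long straight test bar (not the waisted one and not the short one) and lay it flat across the two raised support rollers of the bend fixture, square to the rollers and centred on the fixture. Set it down gently, do not drop it, and let go; leave the other two bars where they lie.

Things in the scene. Friction and masses are not known exactly. Their poses are not given: they have to be found in the camera images.
- plain_bar: The long straight test bar: plain bare aluminium, 160 x 20 x 12 mm (length x width x thickness), the same width all along, about 0.1 kg, lying flat in one of three places in a row. Origin at its centre (6 mm above the bench as it lies); x along its length, y across its width, z through its thickness, up at the start.
- fixture: Steel bend fixture, fixed: base plate 150 x 70 x 15 mm, two blocks (22 mm along x, 60 along y, top at 57 mm), each carrying a roller 12 mm thick, 70 long. Rollers lie along y at x = -50 and +50 mm, tops 66 mm above the bench; open between the blocks (78 mm). Origin: centre of the underside, on the bench; x from roller to roller, z up. A bar in place lies along x, its centre 72 mm up. No stops.
- waisted_bar: The waisted (dog-bone) tensile bar, not wanted: same aluminium, 160 mm long, 12 mm thick, 26 mm wide at both ends and 12 mm wide in the middle. Loose on the bench, in the same row. Origin at its centre, x along its length, z up.
- short_bar: The short straight bar, not wanted: same aluminium, 85 x 20 x 12 mm, too short to span the rollers. Loose on the bench, in the same row. Origin at its centre, x along its length, z up.
There are look-alikes about, which are no part of the job. What is shaped like the plain_bar but brown or green is not meant.

How it is judged:
By the outcome, as a careful person would: the job done as asked, in the order asked, and still so for the second after the job is handed in, with the robot touching nothing.
It also fails if it takes over 35 s, if anything falls off the work surface, if the arm or the gripper's body presses on something with over 40 N, if the wrist force passes 120 N, or if a joint passes its speed limit or range.

## Robot

A 6-joint arm with a two-finger parallel gripper is mounted at the origin on the work surface. World frame = base frame: x ahead of the robot, y to its left, z up, the work surface at z = 0. Lengths are in mm, angles in rad, forces in N, time in s.
With the tool pointing down it reaches from about 300 to 875 mm from the base axis. Payload 6.4 kg.
Tool frame: the origin (TCP) lies at the very end of the fingers, on their centre line; the grasp point (between the pads) lies 19 mm behind it; z points along the fingers, y is the direction in which the jaws open and shut (so a half turn about z gives the same grasp; the last joint's range is limited). The gripper opens to 85 mm and grips with 20 to 120 N. Pads are 22 mm wide; open, the fingers measure 114 mm over their backs; the gripper's body (76 mm by 85 mm) begins 54 mm behind the grasp point. The pads swing forward as they close: fully open they stand 13 mm farther back than shut.
Start: joints at [-1.368, 0.181, 1.607, -0, 1.354, -0.206], TCP at [228.584, -527.627, 231.288] pointing down, gripper open.
Joint ranges: [-2.99, 2.99], [-0.89, 2.07], [0.3, 2.58], [-1.14, 4.28], [0, 2.63], [-3.12, 3.12]. Speed limits (rad/s): [2.57, 2.57, 3.01, 3.14, 3.14, 3.14].

## Interface

Orientations are given as a unit quaternion [w, x, y, z].
In Python, from plant import r gives the robot as it stands.
- The arm moves only by the shell command python3 -m jog 'ROWS' [OPENING] [FORCE]. ROWS is JSON, a list of rows, each a list of 2 entries, a list of its own where there are three numbers: the shift along the tool's x, y, z in mm, then the turn about the tool's z in rad. A call has 1 to 12 rows; each row shifts and turns the commanded pose from where the row before left it, along the tool's axes as they then stand; what a row does not reach is not made up. A row lasts 1/8 s, in which the tool goes at most 62.5 mm and 10.7 degrees, less where a joint would pass 70% of its speed; a pose out of reach is approached as far as the arm can. A call is refused whole if a number of a shift passes 62.5 or a number of a turn 0.188, either way. A call with a gripper value outside its range is refused whole. OPENING is the closure in counts, from 0 (fully open) to 255 (shut), set as the call begins (- or left out, the last holds). The fingers move at their own pace and stop on an object; FORCE is the grip in N (left out, the last holds). Time passes only in rows, so rows that do not move let the fingers close. It gives the time, the measured TCP pose, the force and the opening at its end, in the units of the state.
- r.sense(): the state, without advancing time (a new reading comes with each control period).
- r.capture(name): name is "scene" or "top"; returns the picture (400x640x3 uint8, red, green, blue); there is no depth.
- r.camera_model(name): a dict with "intrinsics" (3x3 intrinsics, pixels), "world_from_camera" (4x4, takes a point from camera to world coordinates). Camera axes: x right, y down, z forward; pixel columns grow to the right and rows downward; lengths in mm; the calibration is good to about 2 mm. A picture is of the moment at which its call begins. camera_model takes no time and is no camera call.
- r.sign_off(): hands the job in, once; it reports no verdict.
The state is a dict: "time_s": time; "joint_pos": joint angles; "joint_velocities": joint speeds; "joint_efforts": joint torques, N m; "position": TCP position; "orientation": TCP orientation; "contact_force": force on the tool from outside, world axes, zero at the start; "moment": the same for the moment, N m; "grip_width": finger opening in mm.
Only numpy, scipy, OpenCV 4.12 (cv2) and the standard library are available. Lean on these libraries where they do the work, as an engineer would, in place of code of your own. Each camera call takes 0.05 s, during which the arm holds its last target. There are 200 camera calls.

## Working session

There is one attempt and no reset: what is moved stays moved. The work goes in short steps, Python scripts to look and compute and a shell command to move; the robot and the scene stay as the last step left them, time stands still between calls to the robot, and variables do not carry over. Pictures are saved under pics/ and viewed, about 8 in all and at most 12, crops included, and the job is handed in when it is done.

```bash
mkdir -p pics
cat > h.py <<'E'
from plant import r
import numpy as np, cv2
def ray(cam,uv,z):
    m=r.camera_model(cam);K=np.array(m["intrinsics"]);T=np.array(m["world_from_camera"])
    d=T[:3,:3]@np.linalg.solve(K,[uv[0],uv[1],1]);o=T[:3,3]
    return (o+d*(z-o[2])/d[2]).round(1)
def proj(cam,p):
    m=r.camera_model(cam);K=np.array(m["intrinsics"]);T=np.linalg.inv(np.array(m["world_from_camera"]))
    q=K@(T[:3,:3]@np.array(p,float)+T[:3,3]);return (q[:2]/q[2]).round(1)
def snap(cam,name,box=None,s=1):
    im=r.capture(cam)[:,:,::-1]
    if box: im=im[box[1]:box[3],box[0]:box[2]]
    im=cv2.resize(im,None,fx=s,fy=s,interpolation=cv2.INTER_CUBIC);cv2.imwrite(f"pics/{name}.png",im)
E
python3 - <<'E'
from h import *
snap("top","top0");snap("scene","scene0")
for c in("top","scene"):print(np.array(r.camera_model(c)["world_from_camera"]).round(2),r.camera_model(c)["intrinsics"])
print(r.sense())
E
```

```text
[[-1.0000e-02 -1.0000e+00  6.0000e-02  4.0629e+02]
 [-1.0000e+00  1.0000e-02 -1.0000e-02 -2.8810e+01]
 [ 1.0000e-02 -6.0000e-02 -1.0000e+00  8.6564e+02]
 [ 0.0000e+00  0.0000e+00  0.0000e+00  1.0000e+00]] [[401.80820976   0.         312.5602541 ]
 [  0.         401.80820976 201.82306438]
 [  0.           0.           1.        ]]
[[ 3.7000e-01  7.7000e-01 -5.2000e-01  9.1263e+02]
 [ 9.3000e-01 -3.0000e-01  2.2000e-01 -2.3327e+02]
 [ 2.0000e-02 -5.6000e-01 -8.3000e-01  8.0957e+02]
 [ 0.0000e+00  0.0000e+00  0.0000e+00  1.0000e+00]] [[402.19319784   0.         322.62188718]
 [  0.         402.19319784 201.14817132]
 [  0.           0.           1.        ]]
{'time_s': 0.1, 'joint_pos': array([-1.36828976e+00,  1.81487383e-01,  1.60790698e+00,  5.06545979e-06,
        1.35378087e+00, -2.06333731e-01]), 'joint_velocities': array([ 0.00024293, -0.00204603, -0.00128775, -0.00073956, -0.00017954,
       -0.00174594]), 'joint_efforts': array([ 3.61221964e-04, -4.45877516e+01, -3.52236629e+01, -4.51146443e-04,
        4.13938717e-03,  4.77944212e-06]), 'position': array([ 228.48747444, -527.11852745,  230.4631268 ]), 'orientation': array([-7.91283274e-04,  9.79178663e-01,  2.02998816e-01,  3.98708321e-06]), 'contact_force': array([-0.64325822,  0.98650858, -0.14216497]), 'moment': array([0.00802862, 0.02929087, 0.00086461]), 'grip_width': 85.67328423939847}
```

View pics/top0.png

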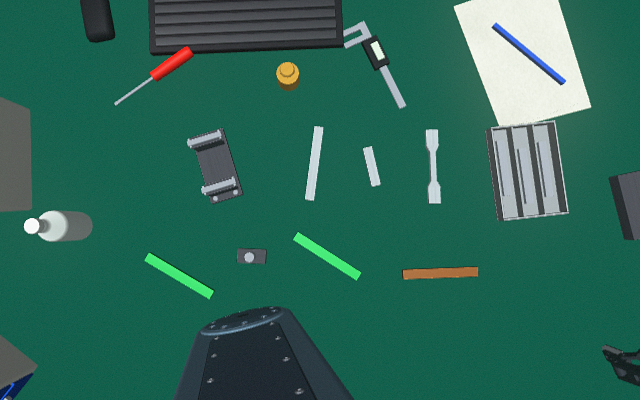

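View pics/scene0.png

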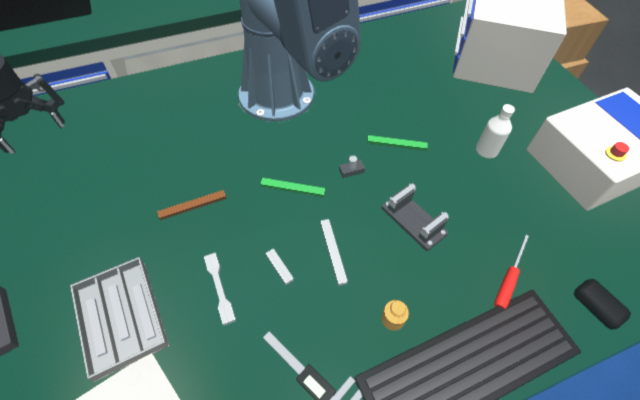

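Top view: the long plain bar is at (314,163), the short bar at (371,166), the waisted bar at (433,166), and the fixture at (216,166). Two green strips at (179,276) and (327,256) and a brown one at (440,273) are look-alikes. The bare aluminium strip at (314,163) has the full length and an even width, so it fits. I'll confirm it in an enlarged crop.

Run:
```python
from h import *
snap("top","crop1",(180,115,340,215),5)
```

```text
(no output)
```

View pics/crop1.png

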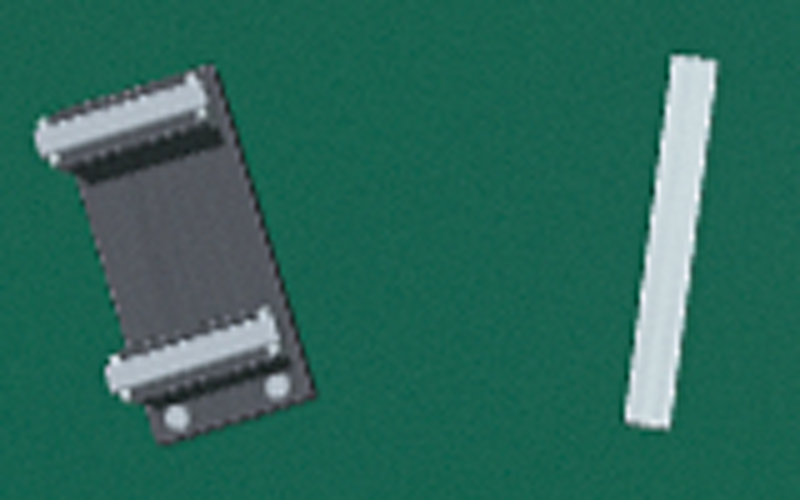

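The crop shows the bar with parallel sides and the same width along its length, with corners at crop (671,56), (717,61), (672,429) and (626,423), so it is the plain bar. Next I fit the fixture pose from the plate corners and roller ends.

Run:
```python
from h import *
from scipy.optimize import least_squares
px=lambda c:(180+(c[0]+.5)/5-.5,115+(c[1]+.5)/5-.5)
def fit(P,U,x0):
    def f(q):
        c,s=np.cos(q[2]),np.sin(q[2])
        return np.ravel([proj("top",[q[0]+c*a-s*b,q[1]+s*a+c*b,z])-px(u) for (a,b,z),u in zip(P,U)])
    R=least_squares(f,x0,diff_step=1e-2);print(R.x.round(3),R.fun.reshape(-1,2).round(1).tolist());return R.x
B=[(671,56),(717,61),(672,429),(626,423)]
W=np.array([ray("top",px(b),12) for b in B]);print(W, [np.linalg.norm(W[i]-W[i-1]).round(1) for i in range(4)])
fit([(80,10,12),(80,-10,12),(-80,-10,12),(-80,10,12)],B,[*W.mean(0)[:2],0.1])
F=[(313,395),(162,440),(212,67),(40,138),(203,90),(110,377),(274,326)]
P=[(-75,-35,15),(-75,35,15),(75,-35,15),(50,35,60),(50,-35,60),(-50,35,60),(-50,-35,60)]
q=fit(P,F,[*ray("top",(216,166),30)[:2],0.3])
fit(P[:3],F[:3],q);fit(P[3:],F[3:],q)
# scene prediction for check
print([proj("scene",[q[0]+np.cos(q[2])*a-np.sin(q[2])*b,q[1]+np.sin(q[2])*a+np.cos(q[2])*b,60]) for a,b in((50,35),(50,-35),(-50,35),(-50,-35))])
```

```text
[[622.2 -45.5  12. ]
 [619.8 -65.3  12. ]
 [461.2 -44.2  12. ]
 [463.9 -24.6  12. ]] [np.float64(159.7), np.float64(19.9), np.float64(160.0), np.float64(19.8)]
[ 5.41816e+02 -4.48240e+01 -1.40000e-02] [[-4.4, 0.1], [-4.3, -0.8], [4.5, -0.3], [4.3, 0.9]]
[5.39052e+02 1.62868e+02 2.94000e-01] [[0.1, -0.2], [-1.4, 0.6], [-0.1, -1.3], [-0.2, 0.8], [0.6, 0.2], [0.0, 0.1], [0.7, -0.1]]
[5.38482e+02 1.61900e+02 3.03000e-01] [[0.8, -0.2], [-0.7, 0.9], [0.1, -1.1]]
[5.39533e+02 1.63479e+02 2.86000e-01] [[-0.3, 0.3], [0.5, 0.0], [-0.5, -0.2], [0.2, -0.1]]
[array([446.3, 214.6]), array([424.7, 231.6]), array([413.7, 186. ]), array([392.1, 201.4])]
```

Corner measurements give the bar 160 x 20 mm, as it should be, with its centre at (541.8, -44.9) and yaw -0.132. The fixture is at about (539.2, 163.0) with yaw 0.292. The tool's yaw is now +0.409.

```bash
cat >> h.py <<'E'
def go(x,y,z,yaw):
    s=r.sense();w,a,b,c=s["orientation"];ty=2*np.arctan2(b,a);d=np.array([x,y,z])-s["position"]
    print("t",round(s["time_s"],2),"pos",s["position"].round(1),"yaw",round(ty,4),"tilt",np.round([w,c],4),"F",s["contact_force"].round(1),"w",round(s["grip_width"],1))
    print("shift",np.round([d[0]*np.cos(ty)+d[1]*np.sin(ty),d[0]*np.sin(ty)-d[1]*np.cos(ty),-d[2]],1),"turn",round(ty-yaw,4))
E
python3 -m jog '[[[48,-32,0],0],[[48,-32,0],0],[[48,-32,0],0],[[48,-32,0],0],[[48,-32,0],0],[[48,-32,0],0],[[48,-32,0],0],[[48,-32,0],0],[[48,-32,0],0],[[48,-32,0],0]]' 0 40
python3 -m jog '[[[0,0,40],0.18],[[0,0,40],0.18],[[0,0,20],0.18],[[0,0,0],0]]'
python3 -c "from h import *;go(541.8,-44.9,40,-0.132)"
```

```text
time_s: 1.4
position: [542.5, -41.4, 231.2]
orientation: [0.0, 0.979, 0.203, 0.0]
contact_force: [0.3, -0.9, 0.0]
grip_width: 85.5
time_s: 1.9
position: [540.2, -42.6, 129.2]
orientation: [-0.001, 0.998, -0.065, -0.002]
contact_force: [-0.4, -0.9, -0.8]
grip_width: 85.2
t 1.9 pos [540.2 -42.6 129.2] yaw -0.1295 tilt [-0.0005 -0.0023] F [-0.4 -0.9 -0.8] w 85.2
shift [ 1.9  2.  89.2] turn 0.0025
```

```bash
python3 -m jog '[[[2,2,40],0],[[0,0,40],0],[[0,0,9],0],[[0,0,0],0],[[0,0,0],0]]'
python3 - <<'E'
from h import *
go(541.8,-44.9,3,-0.132);snap("scene","s2",(240,170,400,290),5);go(541.8,-44.9,3,-0.132)
print(proj("scene",[541.8,-44.9,12]))
E
```

```text
time_s: 2.52
position: [545.2, -45.9, 44.4]
orientation: [0.0, 0.998, -0.065, 0.002]
contact_force: [0.6, 0.9, 0.2]
grip_width: 85.4
t 2.52 pos [545.2 -45.9  44.4] yaw -0.1303 tilt [0.0004 0.0017] F [0.6 0.9 0.2] w 85.4
shift [-3.5 -0.6 41.4] turn 0.0017
t 2.58 pos [545.1 -45.9  44.3] yaw -0.1306 tilt [0.0004 0.0017] F [-0.   0.4  0.1] w 85.4
shift [-3.4 -0.6 41.3] turn 0.0014
[333.2 249.3]
```

View pics/s2.png

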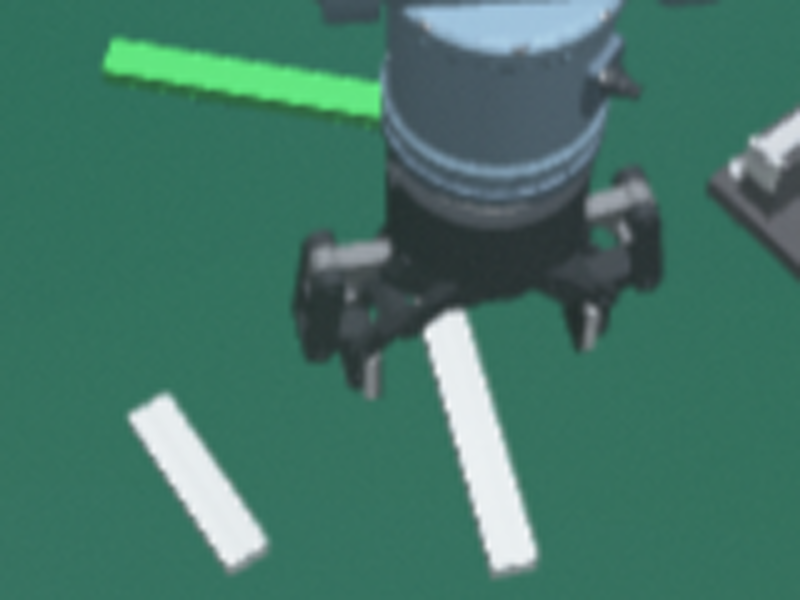

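The fingers straddle the bar: tips at crop (372,395) and (588,348), with the bar running between them. The neighbouring bars are clear. I descend and grip.

```bash
python3 -m jog '[[[-2,0,20],0],[[0,0,15],0],[[0,0,3],0],[[0,0,0],0],[[0,0,0],0]]'
python3 -c "from h import *;go(541.8,-44.9,3,-0.132)"
```

```text
time_s: 3.2
position: [542.2, -45.3, 4.9]
orientation: [0.0, 0.998, -0.066, 0.001]
contact_force: [0.4, -0.2, 0.2]
grip_width: 85.4
t 3.2 pos [542.2 -45.3   4.9] yaw -0.1311 tilt [0.0001 0.0005] F [ 0.4 -0.2  0.2] w 85.4
shift [-0.4 -0.4  1.9] turn 0.0009
```

```bash
python3 -m jog '[[[0,0,1.5],0],[[0,0,0],0],[[0,0,0],0],[[0,0,0],0],[[0,0,0],0],[[0,0,0],0],[[0,0,0],0],[[0,0,0],0]]' 255 50
python3 -c "from h import *;go(541.8,-44.9,3,-0.132)"
```

```text
time_s: 4.2
position: [541.9, -45.3, 3.1]
orientation: [0.0, 0.998, -0.066, 0.0]
contact_force: [-0.5, 0.4, 4.9]
grip_width: 18.4
t 4.2 pos [541.9 -45.3   3.1] yaw -0.1312 tilt [0.0001 0.0003] F [-0.5  0.4  4.9] w 18.4
shift [-0.1 -0.4  0.1] turn 0.0008
```

```bash
python3 -m jog '[[[0,0,-10],0],[[0,0,-30],0],[[0,0,-40],0],[[0,0,-40],0],[[0,0,0],-0.142],[[0,0,0],-0.142],[[0,0,0],-0.14],[[0,0,0],0]]'
python3 -c "from h import *;go(539.2,163,120,0.293)"
```

```text
time_s: 5.2
position: [541.2, -45.0, 122.8]
orientation: [-0.0, 0.989, 0.145, -0.0]
contact_force: [0.8, 0.1, -0.9]
grip_width: 18.7
t 5.2 pos [541.2 -45.  122.8] yaw 0.2916 tilt [-0.0001 -0.0003] F [ 0.8  0.1 -0.9] w 18.7
shift [  57.9 -199.8    2.8] turn -0.0014
```

```bash
python3 -m jog '[[[10,-30,0],0],[[14,-50,0],0],[[14,-50,0],0],[[12,-42,0],0],[[8,-28,0],0],[[0,0,0],0],[[0,0,0],0],[[0,0,0],0]]'
python3 - <<'E'
from h import *
go(539.2,163,69,0.293);snap("scene","s3",(360,130,480,250),5);snap("top","t3",(170,110,270,220),5);go(539.2,163,69,0.293)
E
```

```text
time_s: 6.2
position: [539.5, 162.0, 122.7]
orientation: [0.0, 0.989, 0.145, -0.0]
contact_force: [-0.4, -0.7, -1.2]
grip_width: 18.4
t 6.2 pos [539.5 162.  122.7] yaw 0.2906 tilt [ 0.0001 -0.0001] F [-0.4 -0.7 -1.2] w 18.4
shift [ 0.  -1.  53.7] turn -0.0024
t 6.3 pos [539.5 162.1 122.8] yaw 0.2908 tilt [ 0.     -0.0001] F [-0.7  0.6 -1.8] w 18.4
shift [-0.  -1.  53.8] turn -0.0022
```

View pics/t3.png

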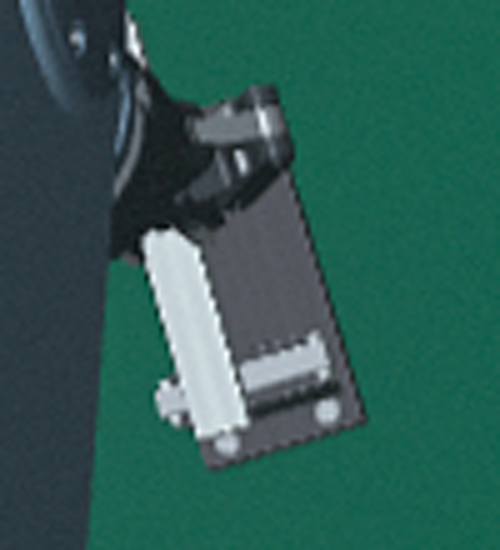

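View pics/s3.png

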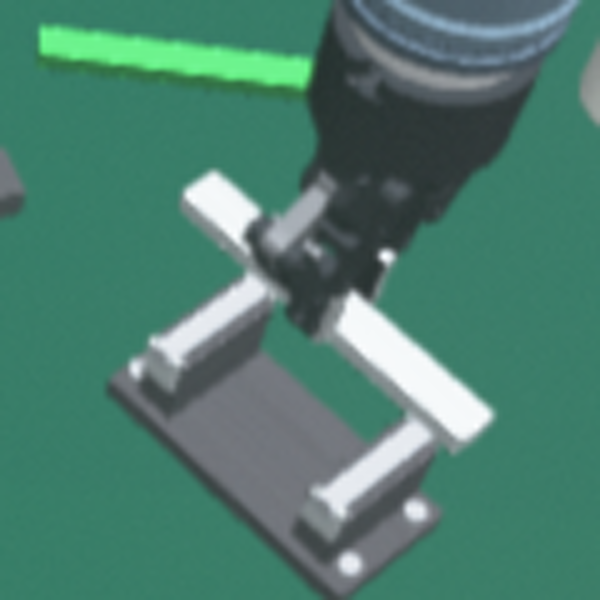

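The bar is level and lies above the fixture along its axis: near end in the top crop at (195,437)–(248,425), far end in the scene crop at (458,443)–(497,412). I cross-check the fixture pose with both cameras.

```bash
sed -i 's/(q\[:2\]\/q\[2\]).round(1)/q[:2]\/q[2]/' h.py
python3 - <<'E'
from h import *
from scipy.optimize import least_squares
sc=lambda c,x,y:((c[0]+.5)/5-.5+x,(c[1]+.5)/5-.5+y)
def fit(items,x0):
    def f(q):
        c,s=np.cos(q[2]),np.sin(q[2])
        return np.ravel([proj(cam,[q[0]+c*a-s*b,q[1]+s*a+c*b,z])-u for cam,(a,b,z),u in items])
    R=least_squares(f,x0,x_scale=[1,1,.01]);print(R.x.round(3),R.fun.reshape(-1,2).round(1).tolist())
F=[(313,395),(162,440),(212,67),(40,138),(203,90),(110,377),(274,326)]
P=[(-75,-35,15),(-75,35,15),(75,-35,15),(50,35,60),(50,-35,60),(-50,35,60),(-50,-35,60)]
T=[("top",p,sc(u,180,115)) for p,u in zip(P,F)]
S=[("scene",p,sc(u,360,130)) for p,u in [((-75,-35,15),(108,383)),((75,-35,15),(343,598)),((75,35,15),(440,515))]]
x=[539,163,.29]
fit(T,x);fit(S,x);fit(T+S,x)
t=[("top",(-80,10,131.5),sc((195,437),170,110)),("top",(-80,-10,131.5),sc((248,425),170,110))]
s=[("scene",(80,-10,131.5),sc((458,443),360,130)),("scene",(80,10,131.5),sc((496,412),360,130)),("scene",(-80,10,131.5),sc((215,170),360,130)),("scene",(-80,-10,131.5),sc((181,193),360,130))]
fit(t,x);fit(s,x);fit(s+t,x)
E
```

```text
[5.39052e+02 1.62814e+02 2.96000e-01] [[0.2, -0.3], [-1.4, 0.6], [-0.1, -1.4], [-0.2, 0.8], [0.6, 0.2], [0.1, 0.1], [0.8, -0.1]]
[5.39016e+02 1.60356e+02 3.08000e-01] [[-0.6, -0.3], [-0.3, 0.4], [0.9, -0.3]]
[5.38962e+02 1.62331e+02 2.96000e-01] [[0.4, -0.2], [-1.1, 0.7], [0.1, -1.3], [0.1, 0.9], [0.8, 0.2], [0.3, 0.1], [1.0, -0.1], [0.3, -0.9], [0.0, 0.2], [1.5, -0.2]]
[5.41869e+02 1.57759e+02 2.15000e-01] [[-0.1, 0.0], [0.1, -0.0]]
[5.39502e+02 1.61915e+02 2.81000e-01] [[0.5, -0.5], [-0.4, 0.6], [-0.1, 0.1], [0.1, -0.2]]
[5.39955e+02 1.62170e+02 2.78000e-01] [[0.6, -0.3], [-0.3, 0.8], [0.2, 0.2], [0.4, -0.1], [0.3, 0.7], [0.2, 0.0]]
```

Both cameras agree to about 2 mm, and the fixture yaw comes out near 0.296. I lower, with a small trim.

```bash
python3 -m jog '[[[-0.7,0,15],-0.01],[[0,0,15],0],[[0,0,12],0],[[0,0,6],0],[[0,0,2],0],[[0,0,0],0],[[0,0,0],0]]'
python3 -c "from h import *;go(539,162.4,69.1,0.296)"
```

```text
time_s: 7.18
position: [539.1, 162.9, 73.3]
orientation: [0.0, 0.989, 0.151, 0.001]
contact_force: [-0.4, 0.1, -0.7]
grip_width: 18.4
t 7.17 pos [539.1 162.9  73.3] yaw 0.3029 tilt [0.     0.0005] F [-0.4  0.1 -0.7] w 18.4
shift [-0.3  0.5  4.2] turn 0.0069
```

```bash
python3 -m jog '[[[0,0,1],0],[[0,0,1],0],[[0,0,0.5],0],[[0,0,0],0],[[0,0,0],0]]'
python3 -c "from h import *;go(539,162.4,69.1,0.296)"
```

```text
time_s: 7.8
position: [538.7, 162.9, 70.3]
orientation: [0.0, 0.989, 0.151, 0.0]
contact_force: [-0.5, 0.1, -1.7]
grip_width: 18.3
t 7.8 pos [538.7 162.9  70.3] yaw 0.3028 tilt [0. 0.] F [-0.5  0.1 -1.7] w 18.3
shift [0.1 0.5 1.2] turn 0.0068
```

```bash
python3 -m jog '[[[0,0,0.6],0],[[0,0,0],0],[[0,0,0],0]]'; python3 -m jog '[[[0,0,0.4],0],[[0,0,0],0],[[0,0,0],0]]'
```

```text
time_s: 8.18
position: [538.7, 162.9, 69.7]
orientation: [-0.0, 0.989, 0.151, -0.0]
contact_force: [0.7, 0.1, -0.7]
grip_width: 18.3
time_s: 8.55
position: [538.7, 162.8, 69.3]
orientation: [0.0, 0.989, 0.151, 0.0]
contact_force: [0.5, 0.8, -1.0]
grip_width: 18.4
```

```bash
python3 -m jog '[[[0,0,0.4],0],[[0,0,0],0],[[0,0,0],0]]'
```

```text
time_s: 8.93
position: [538.8, 162.9, 69.1]
orientation: [0.0, 0.989, 0.151, 0.0]
contact_force: [-1.0, 0.2, 1.1]
grip_width: 18.0
```

Contact is just starting: vertical force has gone from about -1 to +1 N at the expected height. I press slightly more and release.

```bash
python3 -m jog '[[[0,0,0.3],0],[[0,0,0],0],[[0,0,0],0]]'; python3 -m jog '[[[0,0,0],0],[[0,0,0],0],[[0,0,0],0],[[0,0,0],0],[[0,0,0],0],[[0,0,0],0],[[0,0,0],0]]' 0 
python3 -c "from h import *;go(539,162.4,69.1,0.296)"
```

```text
time_s: 9.3
position: [538.8, 162.9, 69.0]
orientation: [0.0, 0.989, 0.151, 0.0]
contact_force: [-3.6, 0.0, 6.5]
grip_width: 18.3
time_s: 10.18
position: [538.7, 162.8, 68.6]
orientation: [-0.0, 0.989, 0.151, 0.0]
contact_force: [0.3, -0.4, 0.5]
grip_width: 85.4
t 10.18 pos [538.7 162.8  68.6] yaw 0.3027 tilt [-0.  0.] F [ 0.3 -0.4  0.5] w 85.4
shift [ 0.1  0.5 -0.5] turn 0.0067
```

```bash
python3 -m jog '[[[0,0,-5],0],[[0,0,-20],0],[[0,0,-40],0],[[0,0,-40],0],[[0,0,-40],0],[[0,50,0],0],[[0,50,0],0],[[0,50,0],0],[[0,50,0],0],[[0,50,0],0],[[0,0,0],0]]'
python3 - <<'E'
from h import *
snap("scene","s4",(360,130,480,250),5);snap("top","t4",(170,110,270,220),5)
E
```

```text
time_s: 11.55
position: [613.9, -79.4, 213.8]
orientation: [0.001, 0.989, 0.149, 0.0]
contact_force: [-0.2, 1.6, 0.4]
grip_width: 85.4
```

View pics/t4.png

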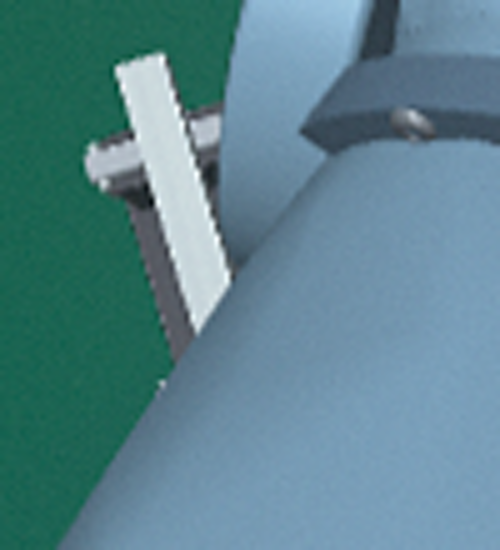

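View pics/s4.png

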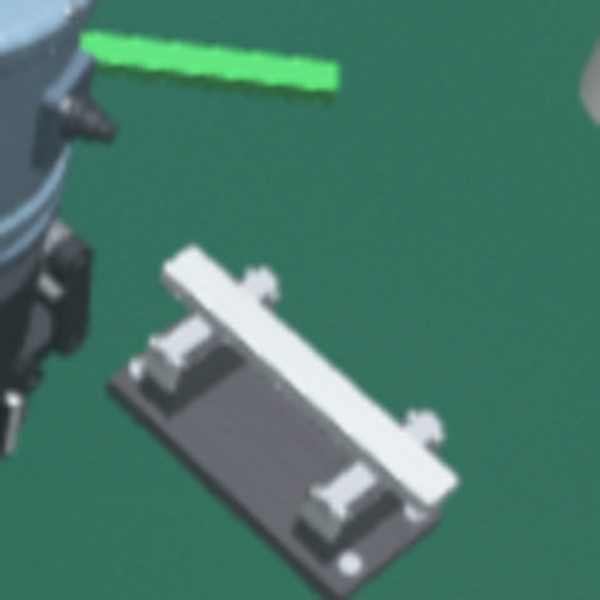

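The scene crop shows the bar resting across both rollers, with corners (195,245), (163,268), (422,508) and (460,480). The arm hides part of the top view, so I move it away and take one clean top view to check the centring.

```bash
python3 -m jog '[[[0,50,0],0],[[0,50,0],0],[[0,50,0],0],[[0,50,0],0],[[0,50,0],0],[[0,0,0],0]]'
python3 -c "
from h import *
snap('top','t5',(170,110,270,220),5)"
```

```text
time_s: 12.4
position: [687.8, -316.3, 212.6]
orientation: [-0.0, 0.989, 0.15, -0.0]
contact_force: [-0.8, 0.3, -0.9]
grip_width: 85.5
```

View pics/t5.png

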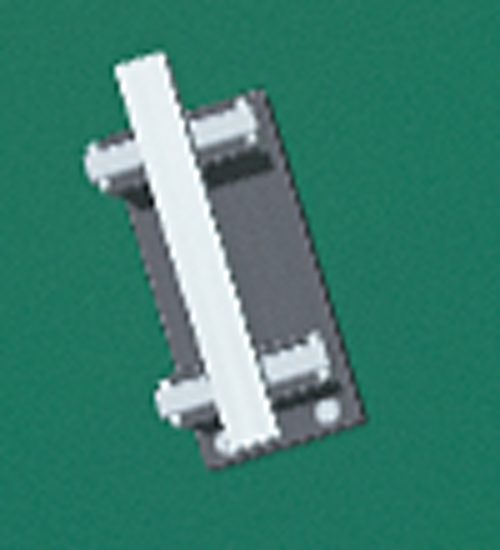

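Run:
```python
from h import *
from scipy.optimize import least_squares
sc=lambda c,x,y:((c[0]+.5)/5-.5+x,(c[1]+.5)/5-.5+y)
def fit(items,x0=[539,163,.29]):
    def f(q):
        c,s=np.cos(q[2]),np.sin(q[2])
        return np.ravel([proj(cam,[q[0]+c*a-s*b,q[1]+s*a+c*b,z])-u for cam,(a,b,z),u in items])
    R=least_squares(f,x0,x_scale=[1,1,.01]);print(R.x.round(3),R.fun.reshape(-1,2).round(1).tolist());return R.x
BP=[(80,10,78),(80,-10,78),(-80,-10,78),(-80,10,78)]
bt=[("top",p,sc(u,170,110)) for p,u in zip(BP,[(115,67),(164,53),(278,435),(229,449)])]
bs=[("scene",p,sc(u,360,130)) for p,u in zip(BP,[(460,480),(422,508),(163,268),(195,245)])]
FP=[(50,35,60),(50,-35,60),(-50,35,60),(-50,-35,60),(-75,-35,15),(-75,35,15),(75,-35,15)]
ft=[("top",p,sc(u,170,110)) for p,u in zip(FP,[(88,163),(253,115),(160,402),(325,352),(367,420),(212,468),(262,92)])]
S=[("scene",p,sc(u,360,130)) for p,u in [((-75,-35,15),(108,383)),((75,-35,15),(343,598)),((75,35,15),(440,515))]]
for b,f in((bt,ft),(bt,ft[:4]),(bs,S),(bt+bs,ft+S)):
    b=fit(b);f=fit(f);d=b-f;c,s=np.cos(f[2]),np.sin(f[2]);print("OFF",[(c*d[0]+s*d[1]).round(1),(-s*d[0]+c*d[1]).round(1),d[2].round(3)])
```

```text
[5.39523e+02 1.63294e+02 2.90000e-01] [[-0.0, -0.2], [-0.1, -0.4], [0.1, 0.2], [0.1, 0.4]]
[5.38782e+02 1.62681e+02 3.00000e-01] [[0.2, 1.0], [0.5, 0.3], [0.3, 0.3], [0.7, -0.3], [-0.4, -0.3], [-1.1, 0.2], [-0.2, -1.3]]
OFF [np.float64(0.9), np.float64(0.4), np.float64(-0.01)]
[5.39523e+02 1.63294e+02 2.90000e-01] [[-0.0, -0.2], [-0.1, -0.4], [0.1, 0.2], [0.1, 0.4]]
[5.39425e+02 1.63532e+02 2.91000e-01] [[-0.0, 0.5], [0.3, 0.0], [-0.4, -0.1], [0.1, -0.4]]
OFF [np.float64(0.0), np.float64(-0.3), np.float64(-0.001)]
[5.39504e+02 1.62302e+02 2.82000e-01] [[-0.5, 0.5], [0.7, -0.1], [-0.1, -0.4], [-0.2, -0.0]]
[5.39016e+02 1.60356e+02 3.08000e-01] [[-0.6, -0.3], [-0.3, 0.4], [0.9, -0.3]]
OFF [np.float64(1.1), np.float64(1.7), np.float64(-0.026)]
[5.39461e+02 1.62886e+02 2.87000e-01] [[0.3, -0.3], [0.2, -0.4], [0.2, 0.3], [0.1, 0.5], [-0.2, 0.3], [1.1, -0.3], [0.0, -0.4], [-0.1, -0.1]]
[5.38764e+02 1.62211e+02 2.99000e-01] [[0.5, 1.0], [0.8, 0.3], [0.5, 0.3], [0.9, -0.3], [-0.2, -0.2], [-1.0, 0.2], [0.0, -1.2], [0.2, -0.8], [0.0, 0.1], [1.5, -0.4]]
OFF [np.float64(0.9), np.float64(0.4), np.float64(-0.012)]
```

Off-centre by about 1 mm or less, and square to about 0.01 rad. The bar is at rest and the robot is clear, so I hand in.

```bash
python3 -c "from h import *;print(r.sign_off())"
```

```text
the job is handed in; nothing more can be done
None
```

I picked up the long plain aluminium bar, lowered it onto both support rollers until it just touched (about 6 N at most), let go and moved the arm clear. The job was handed in at about 12.5 s.

- **Placement:** the last top-camera picture shows the bar lying across both rollers. Both cameras together put it 0.9 mm off centre along its length, 0.4 mm across, and about 0.01 rad out of square.
- **Disagreement:** the scene camera alone gave a larger error, 1.7 mm across and 0.026 rad out of square. It had only three fixture corners to fit, and the gap is within the roughly 2 mm calibration. I made no correction.
- **Other two bars:** I never moved the arm down near them. The last pictures were cropped to the fixture, so I did not check them again at the end.

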